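# Free a bottle from a ratchet clamp

### The job

The capped bottle is caught in the bench clamp, whose ratchet is still set to tighten. Flip the small pawl lever on the handle to the opposite side, work the handle back and forth until the jaw is drawn right back, then lift the bottle out and set it down gently, upright, in the empty tray. Move the jaw only by the handle and leave the other things on the bench where they are.

Things in the scene. Friction and masses are not known exactly. Their poses are not given: they have to be found in the camera images.
- clamp: Bench bottle clamp, fixed: base plate 110 x 270 x 12 mm, grey gear housing 78 x 76 mm (top at 62 mm), toothed wheel 60 mm across on it. Origin on the bench under the wheel's upright axis. At yaw 0 the handle in mid position points to -x; the bottle stands 150 mm along +y from the axis, between the moving jaw (nearer the housing) and a fixed back-rest, 74 mm high. Heights are above the bench.
- spindle (a point): Point on the upright axis of wheel and handle, 80 mm above the bench. Wheel, handle and lever angles are all counted + counter-clockwise as seen from above.
- handle (a joint): Swing of the steel handle arm (18 mm wide, top at 82 mm), rad: 0 middle, stops at -0.75 and +0.75; stays where left. Lever at its + side: swinging + turns the wheel (0.8 N m, 5 N at the grip), swinging back - only clicks; up to 0.3 rad is lost after a reversal; go no faster than 1 rad/s so that the pawl drops in. Lever at - side: the reverse, and it jams in - because the jaw is fully closed.
- handle_grip (a point): Middle of the upright black grip at the handle's end, 155 mm from the spindle, 112 mm above the bench. The grip is 17 to 21 mm thick, from 82 to 132 mm above the bench, and spins freely on its own axis, so it can be held with a fixed wrist while it is led round.
- pawl_lever (a joint): Angle of the small dark pawl lever on the handle arm, rad: 0 along the arm towards the grip, stops at -0.35 and +0.35. Negative (as found) = tightens, positive = opens; over +0.25 it is fully over. Stays where left; about 2 N sideways at its tip moves it and the handle's friction holds the arm. Do not lean on the handle in its jammed direction while flipping.
- pawl_lever_tip (a point): Upright round post at the end of the pawl lever, 10 mm thick, from 84 to 104 mm above the bench; this point is 97 mm up. The lever's pivot is on the arm, 52 mm from the spindle, and the post 26 mm from the pivot.
- jaw (a joint): Position of the moving jaw, m: 0 = closed on the bottle, grows as it is drawn back towards the housing, 18 mm per radian of the wheel, stop at 0.0315 (there the handle jams in + too). 0.022 and more counts as drawn back.
- jaw_lip (a point): Steel plate on top of the moving jaw, 44 mm wide, 7 mm thick, top at 108 mm, overhanging the bottle's shoulder by 5 mm when closed. This point is the middle of the plate's upper face. The jaw is not to be pushed directly.
- bottle_mid (a point): Middle (59 mm above its underside) of the bottle in the clamp: white, white ribbed cap, 118 mm tall, body 60 mm across up to 75 mm, then a sloping shoulder; cap 39 mm across from 98 to 118 mm; 0.13 to 0.27 kg. In the clamp its underside is 12 mm above the bench. Take it by the cap from above, fingers on the clamp's -x and +x sides, clear of jaw and back-rest.
- bottle: The same bottle; origin at the centre of its underside, z along its axis.
- tray_floor (a point): Centre of the inner floor (4 mm above the bench) of the empty white tray, fixed, 170 x 150 mm outside (x, y of its frame), rim 18 mm high, walls 4 mm.
- other_bottle: Another white bottle, 66 mm across, 118 mm tall, with a blue cap, standing on the bench; bystander. Origin under its centre.
- tape: Green roll of tape lying flat, 62 mm across, 18 mm high; bystander. Origin under its centre.
- timer: Small white timer, 62 x 58 x 18 mm; bystander. Origin under its centre.
- carton: Cream carton, 51 x 95 x 75 mm; bystander. Origin under its centre.

How it is judged:
On the way, in this order (a step that is already met when the one before it is completed fails the run):
1. the pawl lever is flipped fully to the opening side while the jaw is still closed (value of joint pawl_lever above 0.25 rad and value of joint jaw below 0.008 m), for 0.2 s.
2. the jaw is drawn back by at least 22 mm with the bottle still in the clamp (value of joint jaw above 0.022 m and distance of bottle_mid from where it was at the start of the episode below 0.02 m), for 0.2 s.
At the end, for the whole second after the job is handed in: The pawl lever is on the opening side (above 0.2 rad), the jaw drawn back at least 21 mm, and the bottle stands upright (within 0.1 rad) and still on the tray's floor, wholly within its rim (its axis within 55 mm along x and 45 mm along y of the tray's centre) (value of joint pawl_lever above 0.2 rad and value of joint jaw above 0.021 m and x of bottle_mid in the frame of tray_floor between -0.055 and 0.055 m and y of bottle_mid in the frame of tray_floor between -0.045 and 0.045 m and z of bottle_mid in the frame of tray_floor between 0.054 and 0.064 m and angle between bottle_mid's own z axis and vertical below 0.1 rad and linear speed of bottle below 0.02 m/s); the robot touches nothing.
It fails at once if the bottle is pulled out (moved over 20 mm) before the jaw is drawn back 20 mm (distance of bottle_mid from where it was at the start of the episode above 0.02 m and value of joint jaw below 0.02 m).
It fails at once if the jaw is pushed by hand (over 15 N of finger force on it) (contact force between the fingers and jaw above 15 N).
It fails at once if the bottle is dropped (falls out of the fingers faster than 0.6 m/s) (linear speed of bottle above 0.6 m/s and contact force between the fingers and bottle below 0.5 N).
It fails at once if the bottle is tipped over (beyond 0.6 rad) (angle between bottle_mid's own z axis and vertical above 0.6 rad).
It fails at once if another thing on the bench is displaced by more than 30 mm (distance of any of other_bottle, tape, timer, carton from where it was at the start of the episode above 0.03 m).
It also fails if it takes over 64 s, if anything falls off the work surface, if the arm or the gripper's body presses on something with over 40 N, if the wrist force passes 120 N, or if a joint passes its speed limit or range.

### The arm

A 7-joint arm with a two-finger parallel gripper is mounted at the origin on a cart in front of the work surface, level with it; the furniture and walls round the work are solid. World frame = base frame: x ahead of the robot, y to its left, z up, the work surface at z = 0. Lengths are in m, angles in rad, forces in N, time in s.
With the tool pointing down it reaches from about 0.4 to 0.85 m from the base axis. Payload 10.4 kg.
Tool frame: the origin (TCP) lies on the centre line of the jaws, within the pads' length; the fingertips stand 8 mm ahead of it and the grasp point (between the pads) lies 11 mm behind it (r.finger_overhang is the distance from the TCP to the fingertips, in m); z points along the fingers, y is the line along which they close (so a half turn about z gives the same grasp; the last joint's range is limited). The gripper opens to 87 mm and grips with 3 to 60 N. Pads are 19 mm wide; open, the fingers measure 117 mm over their backs; the gripper's body (75 mm by 190 mm) begins 51 mm behind the grasp point.
Start: joints at [-1.275, 0.332, -0.065, 1.46, 0.022, 1.35, -0.088], TCP at [0.196, 0.594, 0.207] pointing down, gripper open.
Joint ranges: [-2.6, 2.6], [-0.5, 2.12], [-1.47, 1.34], [0.16, 2.42], [-1.27, 4.41], [0.06, 2.06], [-2.6, 2.6]. Speed limits (rad/s): [2.22, 2.22, 2.79, 2.79, 3.14, 3.14, 3.14].

### API

Orientations are given as a unit quaternion [x, y, z, w].
In Python, from bench import r, vision gives the robot as it stands.
- The arm moves only by the tool drive_tool, never from a script. Its argument "series" is a list of rows, each a list of 2 entries, a list of its own where there are three numbers: the shift along the world's x, y, z in cm, then the turn about the world's z in degrees. A call has exactly 10 rows; each row shifts and turns the commanded pose from where the row before left it; what a row does not reach is not made up. A row lasts 1/8 s, in which the tool goes at most 62.5 mm and 10.7 degrees, less where a joint would pass 70% of its speed; a pose out of reach is approached as far as the arm can. A call with a gripper value outside its range is refused whole. "hand" is the closure, from 0 (fully open) to 1 (shut), set as the call begins (left out, the last holds). The fingers move at their own pace and stop on an object; "newtons" is the grip in N (left out, the last holds). Time passes only in rows, so rows that do not move let the fingers close, or fill a call up. It gives the time, the measured TCP pose, the force, the opening and the grip force at its end, in the units of the state.
- r.read_state(): the state, without advancing time (a new reading comes with each control period).
- vision.camera(name): name is "side" or "top" or "wrist"; returns a dict with "color" (384x512x3 uint8, red, green, blue), "intrinsics" (3x3 intrinsics, pixels), "R" (3x3) and "t" (3): a world point X has camera coordinates R X + t; the wrist camera has in their place "mount" (4x4, takes a point from camera to tool coordinates, whose origin is the TCP and whose axes are the flange's). Camera axes: x right, y down, z forward; pixel columns grow to the right and rows downward; lengths in m; the calibration is good to about 2 mm. A picture is of the moment at which its call begins: read the wrist's pose just before it. There is no depth.
- r.close_job(): hands the job in; it is judged then, once.
The state is a dict: "time": time; "joint_positions": joint angles; "joint_vel": joint speeds; "joint_torque": joint torques, N m; "ee_pos": TCP position; "eef_rot": TCP orientation; "ft_force": force on the tool from outside, world axes, zero at the start; "torque": the same for the moment, N m; "width": finger opening in m; "grip_force": force on a finger pad.
Only numpy, scipy, OpenCV 4.12 (cv2) and the standard library are available. Lean on these libraries where they do the work, as an engineer would, in place of code of your own. Each camera call takes 0.05 s, during which the arm holds its last target. There are 200 camera calls.

## Working session

There is one attempt and no reset: what is moved stays moved. The work goes in short steps, Python scripts to look and compute and a tool call to move; the robot and the scene stay as the last step left them, time stands still between calls to the robot, and variables do not carry over. Pictures are saved under pics/ and viewed, at most 10 in all, crops included, and the job is handed in when it is done.

Besides the shell and the picture viewer there is one more tool, called after ">>>" by a JSON object that holds its "fn" and its "kwargs". drive_tool: Moves the arm, as the interface text tells. Its arguments: {"type":"object","properties":{"series":{"type":"array"},"hand":{"type":"number"},"newtons":{"type":"number"}},"required":["series"]}

```bash
mkdir -p pics; ls
cat > h.py <<'E'
import numpy as np, cv2
from bench import r, vision
def cast(c,u,v,z):
    K,R,t=c["intrinsics"],c["R"],c["t"]
    d=R.T@np.linalg.solve(K,[u,v,1.]); o=-R.T@t
    return o+d*(z-o[2])/d[2]
def proj(c,X):
    p=c["intrinsics"]@(c["R"]@np.array(X,float)+c["t"]); return p[:2]/p[2]
def save(c,n): cv2.imwrite("pics/"+n+".png",c["color"][:,:,::-1])
E
python3 - <<'E'
from h import *
import pickle
for n in("top","side"):
    c=vision.camera(n); save(c,n); pickle.dump(c,open(n+".pkl","wb")); print(n,-c["R"].T@c["t"],c["intrinsics"][0])
s=r.read_state();print(s["time"],s["eef_rot"],s["ft_force"],s["width"])
E
```

```text
pics
top [0.32170074 0.00996721 1.34465808] [379.81924341   0.         260.11751358]
side [0.4377891  0.83551796 0.80632587] [416.69051554   0.         257.49678571]
0.1 [ 1.58714188e-01  9.87324369e-01 -6.28362263e-04 -5.39953829e-05] [ 0.06579768 -0.02578265 -0.09874692] 0.08717215692052678
```

View pics/top.png

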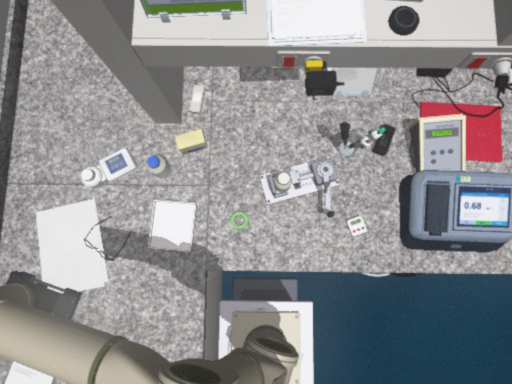

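View pics/side.png

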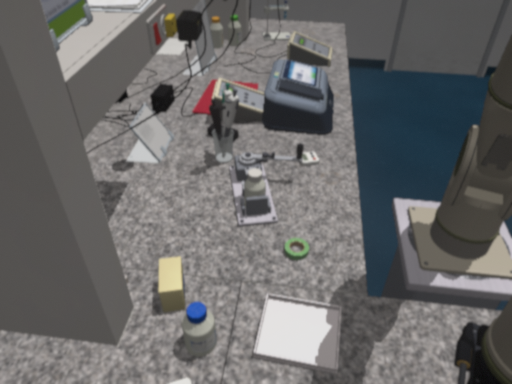

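The top view shows the clamp: wheel near (322,170), white cap near (283,181), grip near (330,212). The tray is near (173,225), tape at (239,220) and the timer at (357,226). In the side view the cap is near (255,178) and the grip near (300,152). Next I'll zoom in on the clamp.

Run:
```python
from h import *
import pickle
t=pickle.load(open("top.pkl","rb"));s=pickle.load(open("side.pkl","rb"))
a=cv2.resize(t["color"][145:225,255:345],None,fx=5,fy=5,interpolation=cv2.INTER_CUBIC)
b=cv2.resize(s["color"][140:230,225:325],None,fx=4,fy=4,interpolation=cv2.INTER_CUBIC)
o=np.zeros((400,850,3),np.uint8);o[:,:450]=a;o[:360,450:850]=b
cv2.imwrite("pics/crop.png",o[:,:800,::-1])
for n,u,v,z in [("wheel",322,170,.08),("cap",283,181,.13),("grip",330,212,.132),("tray",173,225,.018)]: print(n,cast(t,u,v,z).round(3))
# tray
m=(t["color"].min(2)>205).astype(np.uint8)
m[:, :140]=0;m[:190]=0;m[260:]=0;m[:,205:]=0
c=max(cv2.findContours(m,0,2)[0],key=cv2.contourArea);rc=cv2.minAreaRect(c);print(rc,[cast(t,*p,.01).round(3) for p in cv2.boxPoints(rc)],cast(t,*rc[0],.01))
```

```text
wheel [ 0.592 -0.185  0.08 ]
cap [ 0.544 -0.05   0.13 ]
grip [ 0.444 -0.201  0.132]
tray [0.404 0.328 0.018]
((171.9451141357422, 222.49388122558594), (42.84743881225586, 43.62045669555664), 6.340190887451172) [array([0.345, 0.414, 0.01 ]), array([0.498, 0.405, 0.01 ]), array([0.483, 0.253, 0.01 ]), array([0.331, 0.264, 0.01 ])] [0.41352529 0.33394372 0.01      ]
```

View pics/crop.png

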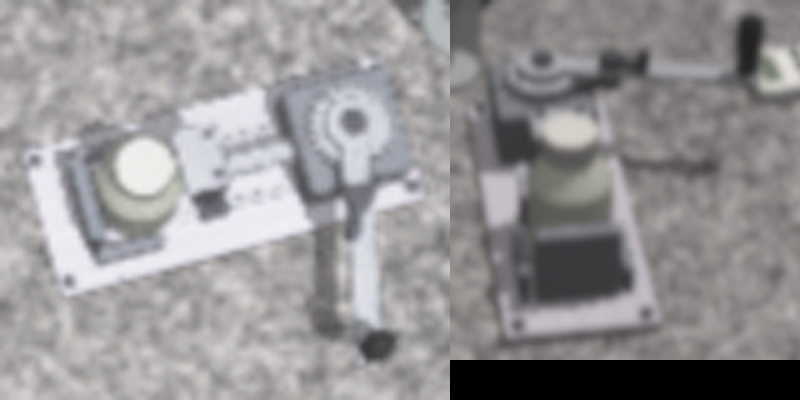

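The enlarged crop shows the hub at crop (353,122), the cap centre at (144,165), the grip top at (377,345) and the lever tip near (352,235). In its side half the lever sits near (625,62) and the grip top near (750,20).

Run:
```python
from h import *
import pickle
t=pickle.load(open("top.pkl","rb"));s=pickle.load(open("side.pkl","rb"))
f=lambda u,v:(255+u/5-.4,145+v/5-.4)
H=cast(t,*f(353,122),.083);C=cast(t,*f(144,165),.13);G=cast(t,*f(377,345),.132);L=cast(t,*f(352,235),.104)
for n,p in zip("HCGL",(H,C,G,L)): print(n,p.round(4),proj(s,p).round(1))
d=(C-H)[:2];print(np.hypot(*d),"yaw",np.arctan2(-d[0],d[1]))
g=(G-H)[:2];print(np.hypot(*g),"handle dir",np.arctan2(g[1],g[0]))
l=(L-H)[:2];print(np.hypot(*l),np.arctan2(l[1],l[0]))
print("tray",[cast(t,*p,.018).round(3) for p in [(173,225.5)]], "side tray",cast(s,298,331,.018))
print(r.read_state()["joint_positions"])
```

```text
H [ 0.5948 -0.1954  0.083 ] [247.7 155.5]
C [ 0.5548 -0.0516  0.13  ] [254.4 172.6]
G [ 0.4387 -0.2005  0.132 ] [300.5 145. ]
L [ 0.5141 -0.1902  0.104 ] [274.2 152.8]
0.1492735253714109 yaw 0.27097667923147295
0.15612439619329857 handle dir -3.109146702023789
0.0808876229889731 3.0764478498769994
tray [array([0.403, 0.328, 0.018])] side tray [0.40819393 0.33875685 0.018     ]
[-1.27459327  0.33279422 -0.06468616  1.46084978  0.02163182  1.34990614
 -0.08848636]
```

>>> {"fn": "drive_tool", "kwargs": {"series": [[[2.5,-2.9,0],1.8],[[2.5,-2.9,0],1.8],[[2.5,-2.9,0],1.8],[[2.5,-2.9,0],1.8],[[2.5,-2.9,0],1.8],[[2.5,-2.9,0],1.8],[[2.5,-2.9,0],1.8],[[2.5,-2.9,0],1.8],[[2.5,-2.9,0],1.8],[[2.5,-2.9,0],1.8]], "hand": 0, "newtons": 8}}

```text
time: 1.35
ee_pos: [0.4464, 0.3024, 0.207]
eef_rot: [0.002, 1.0, -0.0, -0.0]
ft_force: [1.1, 0.8, 0.4]
width: 0.0869
grip_force: 0.0
```

>>> {"fn": "drive_tool", "kwargs": {"series": [[[0.6,-4.5,0],0],[[0.6,-4.5,0],0],[[0.6,-4.5,0],0],[[0.6,-4.5,0],0],[[0.6,-4.5,0],0],[[0.6,-4.5,0],0],[[0.6,-4.5,0],0],[[0.6,-4.5,0],0],[[0.6,-4.5,0],0],[[0.6,-4.5,0],0]]}}

```text
time: 2.6
ee_pos: [0.5057, -0.1478, 0.2071]
eef_rot: [0.002, 1.0, 0.0, -0.0]
ft_force: [0.9, 0.1, 0.8]
width: 0.0867
grip_force: 0.0
```

>>> {"fn": "drive_tool", "kwargs": {"series": [[[0.4,-1.9,0],0],[[0.4,-1.9,0],0],[[0.5,-1.9,0],0],[[0,0,0],0],[[0,0,0],0],[[0,0,0],0],[[0,0,0],0],[[0,0,0],0],[[0,0,0],0],[[0,0,0],0]]}}

```text
time: 3.85
ee_pos: [0.5189, -0.2034, 0.2073]
eef_rot: [0.002, 1.0, 0.0, 0.0]
ft_force: [0.0, 1.0, -0.1]
width: 0.0872
grip_force: 0.0
```

```bash
cat >> h.py <<'E'
from scipy.spatial.transform import Rotation as Ro
def wrist():
    s=r.read_state(); c=vision.camera("wrist")
    T=np.eye(4);T[:3,:3]=Ro.from_quat(s["eef_rot"]).as_matrix();T[:3,3]=s["ee_pos"]
    M=np.linalg.inv(T@np.array(c["mount"]));c["R"]=M[:3,:3];c["t"]=M[:3,3];return c
E
python3 - <<'E'
from h import *
import pickle
c=wrist();save(c,"w1");pickle.dump(c,open("w1.pkl","wb"))
for n,p in dict(H=(.5948,-.1954,.083),C=(.5548,-.0516,.13),G=(.4387,-.2005,.132),L=(.5165,-.1895,.104)).items(): print(n,proj(c,p).round(1))
E
```

```text
H [261.9 245.5]
C [419.2 229.4]
G [257.9  98.4]
L [268.9 182.4]
```

View pics/w1.png

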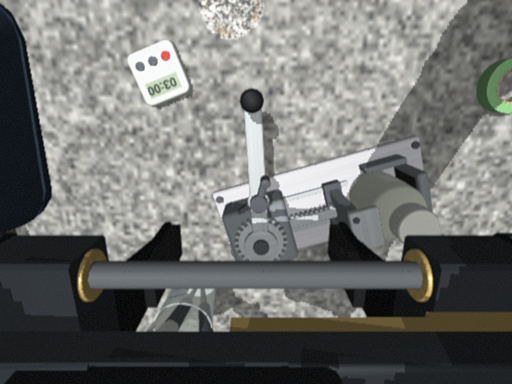

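The wrist view shows the grip top near (251,99), the lever post top near (265,183) and the hub near (261,247). All are within a few pixels of where I predicted.

Run:
```python
from h import *
import pickle
c=pickle.load(open("w1.pkl","rb"))
for n,u,v,z in [("G",251,99,.132),("L",265,183,.104),("H",261,247,.083)]: print(n,cast(c,u,v,z).round(4))
```

```text
G [ 0.4392 -0.206   0.132 ]
L [ 0.5171 -0.1933  0.104 ]
H [ 0.5966 -0.1964  0.083 ]
```

>>> {"fn": "drive_tool", "kwargs": {"series": [[[0,0,-2],0],[[0,0,-2],0],[[0,0,-2],0],[[0,0,-2],0],[[0,0,-1.5],0],[[0,0,-1],0],[[0,-0.3,-0.4],0],[[0,0,0],0],[[0,0,0],0],[[0,0,0],0]]}}

```text
time: 5.15
ee_pos: [0.5191, -0.2065, 0.0987]
eef_rot: [0.002, 1.0, 0.0, 0.0]
ft_force: [-0.4, -0.9, -0.2]
width: 0.0868
grip_force: 0.0
```

>>> {"fn": "drive_tool", "kwargs": {"series": [[[0.1,-0.4,0],0],[[0,0,0],0],[[0,0,0],0],[[0,0,0],0],[[0,0,0],0],[[0,0,0],0],[[0,0,0],0],[[0,0,0],0],[[0,0,0],0],[[0,0,0],0]], "hand": 1, "newtons": 8}}

```text
time: 6.4
ee_pos: [0.5199, -0.2105, 0.0983]
eef_rot: [0.002, 1.0, 0.0, 0.0]
ft_force: [1.0, 0.1, 0.2]
width: 0.0014
grip_force: 0.0
```

Run:
```python
from h import *
c=wrist();t=vision.camera("top");s=vision.camera("side")
a=c["color"][60:360,120:420]
b=cv2.resize(s["color"][130:180,230:330],None,fx=5,fy=5,interpolation=cv2.INTER_CUBIC)
d=np.zeros((300,800,3),np.uint8);d[:,:300]=a;d[:250,300:]=b
save(dict(color=d),"w2")
```

```text
(no output)
```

View pics/w2.png

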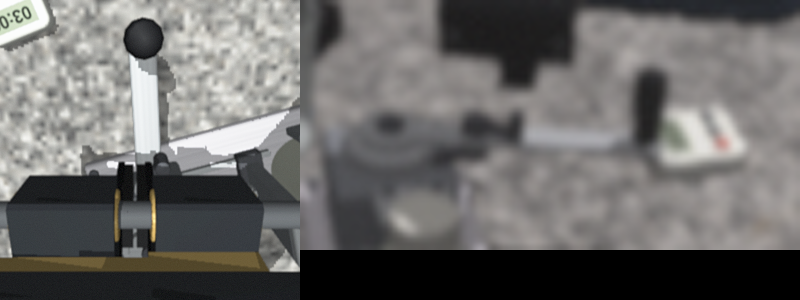

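The wrist crop (left) shows the fingers shut with the post outside them, near crop (163,160). The lever is still on the tightening side. I'll compare where the tip and post should appear.

Run:
```python
from h import *
c=wrist();s=vision.camera("side")
print("post cast",cast(c,283,220,.104).round(4),cast(c,283,220,.09).round(4))
p=r.read_state()["ee_pos"];tip=p-[0,0,.008]
print(p,"tip wrist",proj(c,tip)-[120,60],"tip side crop",(proj(s,tip)-[230,130])*5+[300,0])
for L in [(.517,-.193,.104),(.517,-.193,.084),(.521,-.21,.104)]: print(proj(c,L)-[120,60],(proj(s,L)-[230,130])*5+[300,0])
print(np.array(c["mount"]).round(3))
```

```text
post cast [ 0.5119 -0.1929  0.104 ] [ 0.5177 -0.1915  0.09  ]
[ 0.51987141 -0.21047235  0.09827583] tip wrist [134.52992893 163.3097837 ] tip side crop [514.12567538 113.43049854]
[162.64836095 167.61815655] [516.73099572 111.17915663]
[160.02022022 155.7602764 ] [515.59530441 138.77109127]
[135.29858873 173.59602108] [512.94165707  94.80755194]
[[ 0.002 -0.958 -0.286  0.079]
 [ 1.     0.002  0.001 -0.   ]
 [-0.    -0.286  0.958 -0.178]
 [ 0.     0.     0.     1.   ]]
```

Run:
```python
from h import *
c=wrist();s=vision.camera("side")
a=cv2.resize(c["color"][195:275,210:310],None,fx=4,fy=4,interpolation=cv2.INTER_CUBIC)
b=cv2.resize(s["color"][130:170,250:290],None,fx=10,fy=10,interpolation=cv2.INTER_CUBIC)
d=np.zeros((400,800,3),np.uint8);d[:320,:400]=a;d[:,400:]=b
save(dict(color=d),"w3")
```

```text
(no output)
```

View pics/w3.png

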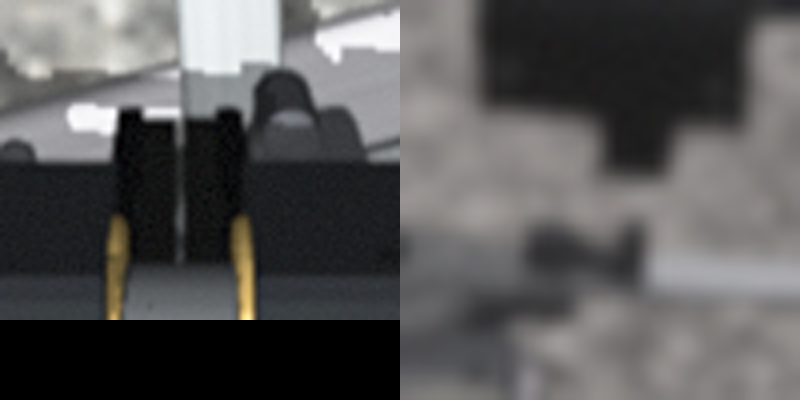

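Run:
```python
from h import *
c=wrist();s=vision.camera("side")
print(r.finger_overhang, r.read_state()["width"],r.read_state()["ee_pos"])
for z in (.09,.1,.11):
  for dx in (-.0095,.0095):
    print(z,dx,proj(c,(.5199+dx,-.2105,z))-[0,0],proj(s,(.5199+dx,-.2105,z)),proj(s,(.5199+dx,-.1955,z)))
```

```text
0.008 0.00047898670138334006 [ 0.51989602 -0.21045858  0.09830129]
0.09 -0.0095 [254.42191825 209.78859294] [275.93340206 153.00999345] [275.45754286 155.81787116]
0.09 0.0095 [254.50449963 236.12433513] [269.69821167 152.50170978] [269.16627543 155.30102279]
0.1 -0.0095 [254.42196172 215.35368636] [276.06000066 150.26003979] [275.58284243 153.05723456]
0.1 0.0095 [254.50861935 242.83408534] [269.79275344 149.75299979] [269.25893741 152.5416121 ]
0.11 -0.0095 [254.42200985 221.51440395] [276.18790232 147.48178136] [275.70944357 150.26792157]
0.11 0.0095 [254.51316703 250.24083896] [269.88826694 146.97603755] [269.35256056 149.75357838]
```

Both views put the closed fingertips at about z = 0.11, some 12 mm above the TCP, so they passed over the post. I'll move to the post's left, lower the fingers there and check the height again before pushing.

>>> {"fn": "drive_tool", "kwargs": {"series": [[[0,0,1.2],0],[[0,1.5,0],0],[[0,1.5,0],0],[[0,1.5,0],0],[[-0.2,0.3,-0.7],0],[[0,0,-1],0],[[0,0,-1],0],[[0,0,-0.3],0],[[0,0,0],0],[[0,0,0],0]]}}

```text
time: 8.1
ee_pos: [0.5181, -0.1627, 0.0805]
eef_rot: [0.002, 1.0, -0.0, 0.0]
ft_force: [-0.1, -0.4, 0.5]
width: 0.0004
grip_force: 0.0
```

Run:
```python
from h import *
c=wrist();s=vision.camera("side")
p=r.read_state()["ee_pos"];print(p,r.read_state()["ft_force"])
for z in (.08,.09,.1): print(z,proj(s,p*[1,1,0]+[0,.0,z]),proj(c,p*[1,1,0]+[-.0095,0,z]))
a=cv2.resize(c["color"][195:275,230:330],None,fx=4,fy=4,interpolation=cv2.INTER_CUBIC)
b=cv2.resize(s["color"][130:170,250:290],None,fx=10,fy=10,interpolation=cv2.INTER_CUBIC)
d=np.zeros((400,800,3),np.uint8);d[:320,:400]=a;d[:,400:]=b
save(dict(color=d),"w4")
```

```text
[ 0.51807636 -0.1625628   0.08055962] [-0.58856647  0.85107836 -0.18570826]
0.08 [271.67906016 164.70407594] [254.68754544 214.07169763]
0.09 [271.78637943 161.94975392] [254.69979404 220.09707239]
0.1 [271.89482983 159.16640156] [254.7134102  226.79517554]
```

View pics/w4.png

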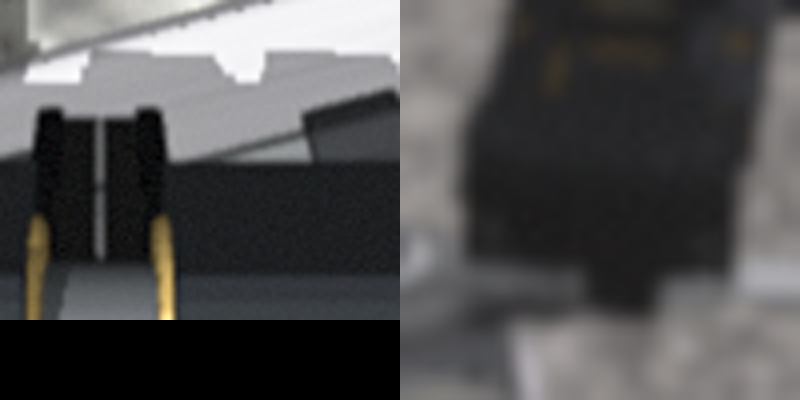

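The fingertips now sit at about z = 0.093, left of the post, at crop (625,305) in the side half. I'll lower slightly and push in −y.

>>> {"fn": "drive_tool", "kwargs": {"series": [[[0,0,-0.3],0],[[0,-0.5,0],0],[[0,-0.5,0],0],[[0,-0.4,0],0],[[0,-0.4,0],0],[[0,-0.4,0],0],[[0,-0.4,0],0],[[0,-0.4,0],0],[[0,0,0],0],[[0,0,0],0]]}}

```text
time: 9.45
ee_pos: [0.5182, -0.1928, 0.0775]
eef_rot: [0.002, 1.0, -0.0, 0.0]
ft_force: [-0.3, -0.1, 0.0]
width: 0.0003
grip_force: 0.0
```

Run:
```python
from h import *
c=wrist();s=vision.camera("side")
p=r.read_state()["ee_pos"];print(p,r.read_state()["ft_force"])
for n,P in dict(old=(.517,-.193,.104),new=(.521,-.210,.104),grip=(.439,-.206,.132)).items():print(n,proj(c,P)-[130,60])
save(dict(color=c["color"][60:280,130:430]),"w5")
```

```text
[ 0.51809838 -0.19261766  0.07740713] [ 0.2681462   0.05539709 -0.17641434]
old [124.11967221 185.69523063]
new [ 93.81022151 192.23230591]
grip [90.26456888 39.28166813]
```

View pics/w5.png

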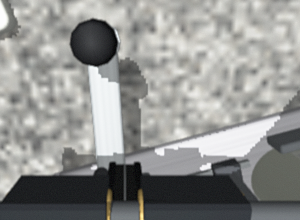

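The grip top is still near (94,42), so the handle hasn't moved, and the post is hidden behind the fingers. I'll push 5 mm more, then back off and rise to check.

>>> {"fn": "drive_tool", "kwargs": {"series": [[[0,-0.3,0],0],[[0,-0.2,0],0],[[0,0,0],0],[[0,0.5,0],0],[[0,0.5,0],0],[[0,0,2],0],[[0,0,4],0],[[0,-2,4],0],[[0,-1,3],0],[[0,0,0],0]]}}

```text
time: 10.8
ee_pos: [0.5186, -0.2189, 0.2095]
eef_rot: [0.003, 1.0, -0.001, 0.002]
ft_force: [0.6, -0.2, -0.9]
width: 0.0003
grip_force: 0.0
```

Run:
```python
from h import *
c=wrist();import pickle;pickle.dump(c,open("w6.pkl","wb"))
p=r.read_state()["ee_pos"];print(p,r.read_state()["ft_force"])
for n,P in dict(H=(.596,-.196,.083),old=(.517,-.193,.104),new=(.521,-.210,.104),grip=(.439,-.206,.132)).items():print(n,proj(c,P)-[200,80])
save(dict(color=cv2.resize(c["color"][80:280,200:400],None,fx=3,fy=3)),"w6")
```

```text
[ 0.51802187 -0.2178483   0.20781089] [-0.99989422  0.50247635  0.02792552]
H [ 75.4320518  165.24981912]
old [ 81.17339887 102.14041521]
new [ 63.74952759 106.14734148]
grip [70.0874201  18.72912261]
```

View pics/w6.png

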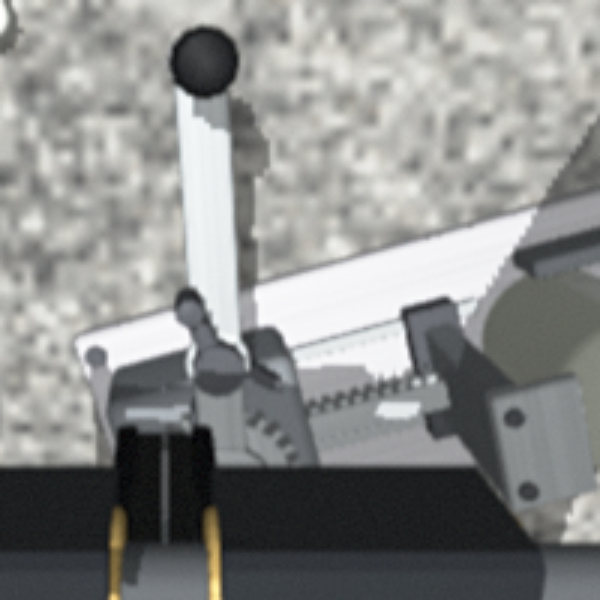

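The lever is over: its post is at crop (189,303), right where the "open" position was predicted. The grip top is at (205,62).

Run:
```python
from h import *
import pickle
c=pickle.load(open("w6.pkl","rb"));H=np.array([.5958,-.196])
G=cast(c,200+205/3,80+62/3,.132)[:2];g=G-H
print(G,np.hypot(*g),np.arctan2(g[1],g[0])%(2*np.pi)-np.pi-.271)
th=np.arctan2(g[1],g[0])%(2*np.pi); h=th-np.pi-.271
P=lambda h:H+.155*np.array([np.cos(h+np.pi+.271),np.sin(h+np.pi+.271)])
for x in (h,-.7,.65,.7):print(x,P(x).round(4))
```

```text
[ 0.44050288 -0.20741208] 0.1557158707663226 -0.19764642420641698
-0.19764642420641698 [ 0.4412 -0.2074]
-0.7 [ 0.4548 -0.1315]
0.65 [ 0.502  -0.3194]
0.7 [ 0.5083 -0.3239]
```

>>> {"fn": "drive_tool", "kwargs": {"series": [[[-2.5,0.4,0],0],[[-2.5,0.4,0],0],[[-2.7,0.3,0],0],[[0,0,-2],0],[[0,0,-2],0],[[0,0,-2],0],[[0,0,-2],0],[[0,0,-2],0],[[0,0,-1.2],0],[[0,0,-0.7],0]], "hand": 0}}

```text
time: 12.1
ee_pos: [0.4404, -0.2061, 0.0874]
eef_rot: [0.002, 1.0, 0.0, -0.001]
ft_force: [-0.3, -0.4, 0.8]
width: 0.0852
grip_force: 0.0
```

>>> {"fn": "drive_tool", "kwargs": {"series": [[[0,0,0],0],[[0,0,0],0],[[0,0,0],0],[[0,0,0],0],[[0,0,0],0],[[0,0,0],0],[[0,0,0],0],[[0,0,0],0],[[0,0,0],0],[[0,0,0],0]], "hand": 1, "newtons": 20}}

```text
time: 13.35
ee_pos: [0.4408, -0.2066, 0.0883]
eef_rot: [0.002, 1.0, 0.0, -0.0]
ft_force: [-0.9, -1.5, -0.5]
width: 0.0192
grip_force: 20.0
```

```bash
cat > arc.py <<'E'
import numpy as np,sys,json
H=np.array([.5958,-.196])
def go(a,b,n):
    P=[H+.155*np.array([np.cos(h+np.pi+.271),np.sin(h+np.pi+.271)]) for h in np.linspace(a,b,n+1)]
    q=np.round((np.array(P)-P[0])*100,1); d=np.diff(q,axis=0).round(1)
    print(a,b,P[-1].round(4),json.dumps([[[x,y,0],0] for x,y in d.tolist()]))
p=np.array([.4408,-.2066])-H;print((np.arctan2(p[1],p[0])%(2*np.pi))-np.pi-.271)
go(-.2,.68,10)
go(.68,-.68,20)
go(-.68,.68,20)
E
python3 arc.py
```

```text
-0.20271921587426978
-0.2 0.68 [ 0.5058 -0.3222] [[[0.2, -1.4, 0], 0], [[0.2, -1.3, 0], 0], [[0.4, -1.3, 0], 0], [[0.5, -1.3, 0], 0], [[0.6, -1.2, 0], 0], [[0.8, -1.1, 0], 0], [[0.8, -1.1, 0], 0], [[0.9, -1.0, 0], 0], [[1.0, -1.0, 0], 0], [[1.1, -0.8, 0], 0]]
0.68 -0.68 [ 0.4536 -0.1344] [[[-0.8, 0.6, 0], 0], [[-0.8, 0.7, 0], 0], [[-0.8, 0.8, 0], 0], [[-0.7, 0.8, 0], 0], [[-0.6, 0.8, 0], 0], [[-0.6, 0.9, 0], 0], [[-0.5, 0.9, 0], 0], [[-0.4, 1.0, 0], 0], [[-0.4, 1.0, 0], 0], [[-0.3, 1.0, 0], 0], [[-0.3, 1.0, 0], 0], [[-0.2, 1.0, 0], 0], [[-0.1, 1.1, 0], 0], [[0.0, 1.0, 0], 0], [[0.0, 1.1, 0], 0], [[0.1, 1.0, 0], 0], [[0.2, 1.1, 0], 0], [[0.3, 1.0, 0], 0], [[0.3, 1.0, 0], 0], [[0.4, 1.0, 0], 0]]
-0.68 0.68 [ 0.5058 -0.3222] [[[-0.4, -1.0, 0], 0], [[-0.3, -1.0, 0], 0], [[-0.3, -1.0, 0], 0], [[-0.1, -1.0, 0], 0], [[-0.1, -1.1, 0], 0], [[-0.1, -1.0, 0], 0], [[0.1, -1.1, 0], 0], [[0.1, -1.1, 0], 0], [[0.1, -1.0, 0], 0], [[0.3, -1.0, 0], 0], [[0.3, -1.0, 0], 0], [[0.4, -1.0, 0], 0], [[0.4, -1.0, 0], 0], [[0.6, -0.9, 0], 0], [[0.5, -0.9, 0], 0], [[0.7, -0.8, 0], 0], [[0.6, -0.8, 0], 0], [[0.8, -0.7, 0], 0], [[0.8, -0.7, 0], 0], [[0.8, -0.7, 0], 0]]
```

>>> {"fn": "drive_tool", "kwargs": {"series": [[[0.2,-1.4,0],0],[[0.2,-1.3,0],0],[[0.4,-1.3,0],0],[[0.5,-1.3,0],0],[[0.6,-1.2,0],0],[[0.8,-1.1,0],0],[[0.8,-1.1,0],0],[[0.9,-1.0,0],0],[[1.0,-1.0,0],0],[[1.1,-0.8,0],0]]}}

```text
time: 14.6
ee_pos: [0.5053, -0.3229, 0.0882]
eef_rot: [0.003, 1.0, -0.0, -0.001]
ft_force: [-5.8, 0.9, 6.9]
width: 0.0196
grip_force: 20.0
```

>>> {"fn": "drive_tool", "kwargs": {"series": [[[-0.8,0.6,0],0],[[-0.8,0.7,0],0],[[-0.8,0.8,0],0],[[-0.7,0.8,0],0],[[-0.6,0.8,0],0],[[-0.6,0.9,0],0],[[-0.5,0.9,0],0],[[-0.4,1.0,0],0],[[-0.4,1.0,0],0],[[-0.3,1.0,0],0]]}}

```text
time: 15.85
ee_pos: [0.4457, -0.2358, 0.0882]
eef_rot: [0.002, 1.0, 0.0, -0.001]
ft_force: [-3.9, -3.0, 5.2]
width: 0.0195
grip_force: 20.0
```

>>> {"fn": "drive_tool", "kwargs": {"series": [[[-0.3,1.0,0],0],[[-0.2,1.0,0],0],[[-0.1,1.1,0],0],[[0.0,1.0,0],0],[[0.0,1.1,0],0],[[0.1,1.0,0],0],[[0.2,1.1,0],0],[[0.3,1.0,0],0],[[0.3,1.0,0],0],[[0.4,1.0,0],0]]}}

```text
time: 17.1
ee_pos: [0.4543, -0.1329, 0.0883]
eef_rot: [0.002, 1.0, -0.0, 0.0]
ft_force: [1.1, -4.8, -2.2]
width: 0.0195
grip_force: 20.0
```

>>> {"fn": "drive_tool", "kwargs": {"series": [[[-0.4,-1.0,0],0],[[-0.3,-1.0,0],0],[[-0.3,-1.0,0],0],[[-0.1,-1.0,0],0],[[-0.1,-1.1,0],0],[[-0.1,-1.0,0],0],[[0.1,-1.1,0],0],[[0.1,-1.1,0],0],[[0.1,-1.0,0],0],[[0.3,-1.0,0],0]]}}

```text
time: 18.35
ee_pos: [0.4458, -0.2368, 0.0882]
eef_rot: [0.002, 1.0, 0.001, -0.001]
ft_force: [-4.2, 4.4, 6.9]
width: 0.0199
grip_force: 20.0
```

>>> {"fn": "drive_tool", "kwargs": {"series": [[[0.3,-1.0,0],0],[[0.4,-1.0,0],0],[[0.4,-1.0,0],0],[[0.6,-0.9,0],0],[[0.5,-0.9,0],0],[[0.7,-0.8,0],0],[[0,0,0],0],[[0,0,0],0],[[0,0,0],0],[[0,0,0],0]]}}

```text
time: 19.6
ee_pos: [0.4746, -0.2936, 0.0883]
eef_rot: [0.003, 1.0, -0.0, -0.001]
ft_force: [-4.8, -3.1, 3.7]
width: 0.0196
grip_force: 20.0
```

Run:
```python
from h import *
s=vision.camera("side");c=vision.camera("top")
u=np.array([-np.sin(.271),np.cos(.271)]);H=np.array([.5958,-.196])
a=cv2.resize(c["color"][145:225,255:345],None,fx=5,fy=5,interpolation=cv2.INTER_CUBIC)
save(dict(color=a),"t2")
```

```text
(no output)
```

View pics/t2.png

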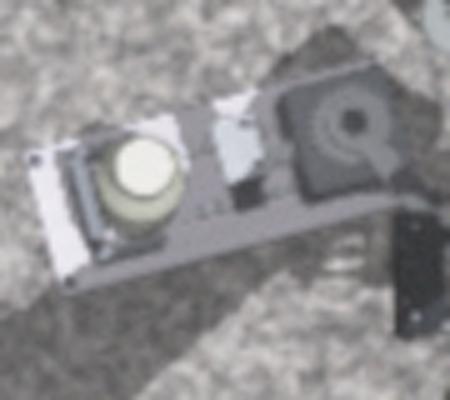

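The jaw plate has moved from crop (202,158) to (238,150), about 24 mm, and the cap is still at (144,165). I'll draw it back a little more, then let go and rise.

>>> {"fn": "drive_tool", "kwargs": {"series": [[[0.6,-0.8,0],0],[[0.8,-0.7,0],0],[[0,0,0],0],[[0,0,0],0],[[0,0,0],0],[[0,0,0],0],[[0,0,0],0],[[0,0,0],0],[[0,0,0],0],[[0,0,0],0]]}}

```text
time: 20.95
ee_pos: [0.4885, -0.3088, 0.0883]
eef_rot: [0.003, 1.0, -0.001, -0.001]
ft_force: [-5.9, -3.5, 3.7]
width: 0.0195
grip_force: 20.0
```

>>> {"fn": "drive_tool", "kwargs": {"series": [[[0,0,0],0],[[0,0,0],0],[[0,0,0],0],[[0,0,0],0],[[0,0,1],0],[[0,0,3],0],[[0,0,3],0],[[0,0,3],0],[[0,0,2],0],[[0,0,0],0]], "hand": 0}}

```text
time: 22.2
ee_pos: [0.4906, -0.308, 0.2102]
eef_rot: [0.002, 1.0, -0.0, 0.002]
ft_force: [0.7, -0.6, -0.8]
width: 0.0868
grip_force: 0.0
```

>>> {"fn": "drive_tool", "kwargs": {"series": [[[0.8,2.7,0],-9],[[0.8,2.7,0],-9],[[0.8,2.7,0],-9],[[0.8,2.7,0],-9],[[0.7,2.7,0],-9],[[0.7,2.7,0],-9],[[0.7,2.7,0],-9],[[0.7,2.7,0],-9],[[0.7,2.7,0],-2.5],[[0,1.0,0],0]], "hand": 0.37}}

```text
time: 23.45
ee_pos: [0.5567, -0.0527, 0.2074]
eef_rot: [0.606, 0.795, -0.0, -0.0]
ft_force: [-0.8, -0.5, -0.7]
width: 0.0546
grip_force: 0.0
```

Run:
```python
from h import *
s=vision.camera("side");st=r.read_state();p=np.array(st["ee_pos"]);R=Ro.from_quat(st["eef_rot"]).as_matrix()
print(p,st["width"],"yaxis",np.degrees(np.arctan2(R[1,1],R[0,1])))
for sg in(-1,1):
  for z in (-.01,.01):print(sg,z,proj(s,p+R[:,1]*sg*.035+[0,0,z]).round(1))
u,v=proj(s,p).round().astype(int)
g=s["color"].max(2)[v-30:v+30,u-24:u+26]
print(u-24,v-30)
for i in range(0,60,1):print(v-30+i,"".join("#" if x<50 else "." for x in g[i]))
# cap position by side (bright blob) and top
t=vision.camera("top");a=t["color"][165:192,272:296].astype(int)
```

```text
[ 0.55661736 -0.05241961  0.20751337] 0.05489080471438008 yaxis 15.437505398040809
-1 -0.01 [267.3 150.5]
-1 0.01 [267.5 144. ]
1 -0.01 [240.4 152.4]
1 0.01 [240.3 145.9]
230 118
118 ..###########............................#########
119 ..###########...........................##########
120 ..###########...........................##########
121 ..###########....................######.##########
122 ..###########.....................################
123 ..###########.....................###############.
124 .###########.......................##############.
125 ..##########.......................###############
126 ........####.......................###############
127 ........####........................##############
128 ........####........................##############
129 ........####........................#####...######
130 ........####........................####..........
131 .....########.......................####..........
132 .....########.......................###...........
133 .....########.......................###...........
134 ....#########.......................#
[... 1678 characters left out ...]
........................................
166 ..................................................
167 ..................................................
168 ..................................................
169 ..................................................
170 ..................................................
171 ..................................................
172 ..................................................
173 ..................................................
174 ..................................................
175 ..................................................
176 ..................................................
177 ..................................................
```

The side mask puts the fingertips at row 144, about 12 mm above the TCP, which confirms the offset. So I'll take the cap at TCP z ≈ 0.098.

>>> {"fn": "drive_tool", "kwargs": {"series": [[[-0.2,0.1,-2],0],[[0,0,-2],0],[[0,0,-2],0],[[0,0,-1.5],0],[[0,0,-1.2],0],[[0,0,-1],0],[[0,0,-0.8],0],[[0,0,-0.4],0],[[0,0,0],0],[[0,0,0],0]]}}

```text
time: 24.8
ee_pos: [0.5551, -0.0535, 0.0996]
eef_rot: [0.607, 0.795, 0.0, 0.0]
ft_force: [0.0, 0.8, 0.2]
width: 0.0549
grip_force: 0.0
```

>>> {"fn": "drive_tool", "kwargs": {"series": [[[0,0,0],0],[[0,0,0],0],[[0,0,0],0],[[0,0,0],0],[[0,0,0],0],[[0,0,0],0],[[0,0,0],0],[[0,0,0],0],[[0,0,0],0],[[0,0,0],0]], "hand": 1, "newtons": 25}}

```text
time: 26.05
ee_pos: [0.555, -0.0535, 0.0994]
eef_rot: [0.607, 0.795, 0.0, 0.0]
ft_force: [-0.9, 0.3, 3.7]
width: 0.0378
grip_force: 25.0
```

>>> {"fn": "drive_tool", "kwargs": {"series": [[[0,0,0.5],0],[[0,0,1],0],[[0,0,1.5],0],[[0,0,2],0],[[0,0,2],0],[[0,0,2],0],[[0,0,2],0],[[0,0,1],0],[[0,0,0],0],[[0,0,0],0]]}}

```text
time: 27.3
ee_pos: [0.5545, -0.0534, 0.2186]
eef_rot: [0.607, 0.795, -0.0, -0.0]
ft_force: [-0.4, -0.4, -1.2]
width: 0.0384
grip_force: 25.0
```

Run:
```python
from h import *
t=vision.camera("top");s=vision.camera("side")
m=(t["color"].min(2)>205).astype(np.uint8)
m[:,:140]=0;m[:192]=0;m[262:]=0;m[:,205:]=0
print([ (cv2.boundingRect(k),cv2.contourArea(k)) for k in cv2.findContours(m,0,2)[0] if cv2.contourArea(k)>50])
k=max(cv2.findContours(m,0,2)[0],key=cv2.contourArea);print(cv2.minAreaRect(k))
m2=(s["color"].min(2)>190).astype(np.uint8);m2[:285]=0;m2[:,:240]=0;m2[:,350:]=0
k=max(cv2.findContours(m2,0,2)[0],key=cv2.contourArea)
h=cv2.approxPolyDP(cv2.convexHull(k),6,True)[:,0];print(cv2.contourArea(k),[(tuple(p.tolist()),cast(s,*p,.006)[:2].round(3)) for p in h])
h=cv2.approxPolyDP(cv2.convexHull(max(cv2.findContours(m,0,2)[0],key=cv2.contourArea)),4,True)[:,0];print([(tuple(p.tolist()),cast(t,*p,.006)[:2].round(3)) for p in h])
for y in (.33,):
  print("top row profile", t["color"].min(2)[195:256,172].tolist())
print("col profile", t["color"].min(2)[225,144:202].tolist())
print(r.read_state()["ee_pos"],r.read_state()["width"],r.read_state()["ft_force"])
```

```text
[((151, 200, 45, 52), 1776.0)]
((172.74484252929688, 225.56210327148438), (41.60578536987305, 48.498565673828125), 4.763641834259033)
4163.0 [((336, 311), array([0.326, 0.269])), ((333, 367), array([0.334, 0.402])), ((254, 350), array([0.495, 0.387])), ((267, 295), array([0.484, 0.247]))]
[((154, 200), array([0.493, 0.403])), ((194, 203), array([0.484, 0.26 ])), ((187, 251), array([0.315, 0.278])), ((151, 245), array([0.334, 0.405]))]
top row profile [180, 191, 184, 167, 148, 157, 189, 215, 238, 241, 240, 240, 241, 240, 241, 241, 240, 241, 241, 242, 242, 241, 241, 241, 241, 241, 241, 240, 241, 241, 242, 241, 241, 242, 241, 241, 242, 241, 241, 242, 242, 242, 241, 241, 240, 241, 241, 241, 240, 241, 240, 239, 228, 200, 204, 149, 152, 164, 162, 167, 161]
col profile [169, 164, 161, 163, 179, 174, 199, 201, 181, 225, 239, 242, 240, 241, 241, 240, 242, 241, 241, 241, 241, 240, 241, 242, 241, 241, 240, 241, 242, 241, 241, 241, 240, 241, 241, 241, 241, 241, 240, 241, 241, 241, 241, 241, 240, 241, 241, 240, 237, 214, 144, 158, 177, 175, 176, 175, 192, 205]
[ 0.55445546 -0.05343346  0.21852679] 0.0384490318026396 [ 0.29123797  0.67643847 -2.42629597]
```

The bottle is held: about 2.4 N of load and a 38 mm opening. Both views put the tray centre near (0.408, 0.329).

>>> {"fn": "drive_tool", "kwargs": {"series": [[[-0.5,1.5,0],0],[[-1.2,3,0],0],[[-1.8,4.5,0],0],[[-1.9,5,0],0],[[-1.9,5,0],0],[[-1.9,5,0],0],[[-1.9,5,0],0],[[-1.7,4.5,0],0],[[-1.2,3,0],0],[[-0.6,1.8,0],0]]}}

```text
time: 28.65
ee_pos: [0.4079, 0.3308, 0.2187]
eef_rot: [0.606, 0.795, -0.0, -0.0]
ft_force: [1.0, 0.1, -1.3]
width: 0.0383
grip_force: 25.0
```

>>> {"fn": "drive_tool", "kwargs": {"series": [[[0,0,-1],0],[[0,0,-2],0],[[0,0,-2],0],[[0,0,-2],0],[[0,0,-1.5],0],[[0,0,-1.2],0],[[0,0,-0.8],0],[[0,0,-0.5],0],[[0,0,0],0],[[0,0,0],0]]}}

```text
time: 29.9
ee_pos: [0.4091, 0.3298, 0.1097]
eef_rot: [0.607, 0.795, 0.0, 0.0]
ft_force: [-0.6, 0.6, -0.8]
width: 0.0386
grip_force: 25.0
```

>>> {"fn": "drive_tool", "kwargs": {"series": [[[0,0,-0.4],0],[[0,0,-0.3],0],[[0,0,-0.3],0],[[0,0,-0.2],0],[[0,0,-0.2],0],[[0,0,-0.2],0],[[0,0,-0.1],0],[[0,0,0],0],[[0,0,0],0],[[0,0,0],0]]}}

```text
time: 31.15
ee_pos: [0.4089, 0.3296, 0.0924]
eef_rot: [0.607, 0.795, 0.0, 0.0]
ft_force: [0.2, -0.4, -1.3]
width: 0.0383
grip_force: 25.0
```

>>> {"fn": "drive_tool", "kwargs": {"series": [[[0,0,-0.1],0],[[0,0,0],0],[[0,0,-0.1],0],[[0,0,0],0],[[0,0,0],0],[[0,0,0],0],[[0,0,0],0],[[0,0,0],0],[[0,0,0],0],[[0,0,0],0]]}}

```text
time: 32.4
ee_pos: [0.4092, 0.33, 0.0913]
eef_rot: [0.607, 0.795, 0.001, -0.0]
ft_force: [-2.4, -0.5, 8.6]
width: 0.0385
grip_force: 25.0
```

Force rose to +8.6 N, so it's on the floor. I'll release, rise and check.

>>> {"fn": "drive_tool", "kwargs": {"series": [[[0,0,0],0],[[0,0,0],0],[[0,0,0],0],[[0,0,0],0],[[0,0,0],0],[[0,0,0],0],[[0,0,0.5],0],[[0,0,1],0],[[0,0,2],0],[[0,0,2],0]], "hand": 0}}

```text
time: 33.65
ee_pos: [0.409, 0.3296, 0.1466]
eef_rot: [0.607, 0.795, 0.0, 0.0]
ft_force: [-0.4, -1.0, -0.0]
width: 0.0871
grip_force: 0.0
```

>>> {"fn": "drive_tool", "kwargs": {"series": [[[0,0,3],0],[[0,0,3],0],[[0,0,3],0],[[0.5,-4,0],0],[[0.5,-5,0],0],[[0.5,-5,0],0],[[0.5,-4,0],0],[[0,-2,0],0],[[0,0,0],0],[[0,0,0],0]]}}

```text
time: 34.9
ee_pos: [0.4286, 0.1311, 0.2354]
eef_rot: [0.606, 0.795, 0.0, -0.0]
ft_force: [-0.3, 0.9, -0.1]
width: 0.0872
grip_force: 0.0
```

Run:
```python
from h import *
t=vision.camera("top");s=vision.camera("side")
g=t["color"].min(2)[196:256,146:202]
for i in range(0,60,2):print(196+i,"".join("#" if x>225 else "+" if x>170 else "." for x in g[i]))
print(r.read_state()["ee_pos"],r.read_state()["ft_force"],r.read_state()["time"])
print(proj(t,(.409,.33,.122)),proj(t,(.409,.33,.004)),proj(s,(.409,.33,.122)),proj(s,(.409,.33,.004)))
g=s["color"].min(2)[270:375,250:350]
for i in range(0,105,3):print(270+i,"".join("#" if x>200 else "+" if x>150 else "." for x in g[i]))
```

```text
196 .++++++............+++....+.+++...+++...++++++++++++++++
198 +.+..............++++......+++++...+++...+++++++++++++++
200 .....+.++++++++++++++++......+++...++++..+++++++++++++++
202 .....++++++###########++++++++++++..+++...++++++++++++++
204 ...+++++++####################++++...+++...+++++++++++++
206 ...+++++++#####################++++...+++....+++++++....
208 ..++++++++######################++++...+++....++......++
210 .....++++#########++++++++++#####++++..++++.......++++++
212 ....+++++########++..+.++.++++####+++...++++...+++++++++
214 +++++++++#######+...........++++##++++...++++..+++++++++
216 +++..++++#######++++............+##++++...+++...++++++++
218 .....+++##############++.........+##++++...+++...++++...
220 .....+++#####+##########+.........+##++++...++++........
222 +.++++++################+..++......+##+++++.++++........
224 ..++++++#####+#########+..+++......+###+++++.++++.......
226 ..+++++#######++#####++..++++......+####++++..++++......
228 ....+++########+++++.+++++++......+######++++..++++.....
230 ....+++#########+++++++++.......++#######+++++..+++.....
23
[... 3894 characters left out ...]
#######################################################+++++........++
357 .........................+++++######################################################+.++++++........
360 ........................................+++++######################################+..+#+++++.......
363 ...++++++++++++++......................................+++++#######################+.++#+++++.......
366 ........+++++++++++...+++++.+++......+................................+++++########+++##++++........
369 ..............+++++........+++..........++++++........................................++....++++++..
372 ..........................+++++++.........++++++++..........................................++++++++
```

The cap shows where an upright bottle at the tray centre should be, in both views.

```bash
python3 -c "
from bench import r
print(r.close_job())"
```

```text
the job is handed in; nothing more can be done
None
```

The job is handed in with no verdict returned: I flipped the pawl lever to opening, drew the jaw back about 24 mm plus a little more, and set the bottle in the tray (cap where an upright bottle should show in both camera views).

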